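# Load a culture dish into the reader

## Robot

A 6-joint arm with a two-finger parallel gripper is mounted at the origin on the work surface. World frame = base frame: x ahead of the robot, y to its left, z up, the work surface at z = 0. Lengths are in m, angles in rad, forces in N, time in s.
With the tool pointing down it reaches from about 0.3 to 0.775 m from the base axis. Payload 14.6 kg.
Tool frame: the origin (TCP) lies at the very end of the fingers, on their centre line; the grasp point (between the pads) lies 19 mm behind it; z points along the fingers, y is the line along which they close (so a half turn about z gives the same grasp; the last joint's range is limited). The gripper opens to 94 mm and grips with 3 to 60 N. Pads are 16 mm wide; open, the fingers measure 119 mm over their backs; the gripper's body (75 mm by 177 mm) begins 78 mm behind the grasp point.
Start: joints at [-1.413, 0.3, 1.521, -0, 1.321, -0.067], TCP at [0.123, -0.536, 0.205] pointing down, gripper open.
Joint ranges: [-3.03, 3.03], [-0.79, 2.21], [0.23, 2.52], [-1.04, 4.18], [0, 3.07], [-2.55, 2.55]. Speed limits (rad/s): [2.22, 2.22, 2.57, 3.14, 3.14, 3.14].

## Interface

Orientations are given as [roll, pitch, yaw] about the fixed x, y, z axes, in that order (R = Rz(yaw) Ry(pitch) Rx(roll)).
In Python, from station import ctrl gives the robot as it stands.
- The arm moves only by the shell command python3 -m pendant 'ROWS' [OPENING] [FORCE]. ROWS is JSON, a list of rows, each a list of 2 entries, a list of its own where there are three numbers: the shift along the world's x, y, z in cm, then the turn about the world's z in rad. A call has 1 to 20 rows; each row shifts and turns the commanded pose from where the row before left it; what a row does not reach is not made up. A row lasts 1/12 s, in which the tool goes at most 41.7 mm and 7.16 degrees, less where a joint would pass 70% of its speed; a pose out of reach is approached as far as the arm can. A call is refused whole if a number of a shift passes 4.17 or a number of a turn 0.125, either way. A call with a gripper value outside its range is refused whole. OPENING is the opening, from 0 (shut) to 1 (fully open), set as the call begins (- or left out, the last holds). The fingers move at their own pace and stop on an object; FORCE is the grip in N (left out, the last holds). Time passes only in rows, so rows that do not move let the fingers close. It gives the time, the measured TCP pose, the force, the opening and the grip force at its end, in the units of the state.
- ctrl.get_obs(): the state, without advancing time (a new reading comes with each control period).
- ctrl.camera(name): name is "side" or "top"; returns a dict with "color" (400x640x3 uint8, red, green, blue), "intrinsics" (3x3 intrinsics, pixels), "camera_from_world" (4x4, takes a point from world to camera coordinates). Camera axes: x right, y down, z forward; pixel columns grow to the right and rows downward; lengths in m; the calibration is good to about 2 mm. A picture is of the moment at which its call begins. There is no depth.
- ctrl.hand_in(): hands the job in; it is judged then, once.
The state is a dict: "time_s": time; "qpos": joint angles; "joint_vel": joint speeds; "tau": joint torques, N m; "ee_pos": TCP position; "eef_rot": TCP orientation; "force": force on the tool from outside, world axes, zero at the start; "moment": the same for the moment, N m; "grip_width": finger opening in m; "grip_force": force on a finger pad.
Only numpy, scipy, OpenCV 4.12 (cv2) and the standard library are available. Lean on these libraries where they do the work, as an engineer would, in place of code of your own. Each camera call takes 0.05 s, during which the arm holds its last target. There are 200 camera calls.

## Task

Take the small covered culture dish and set it down gently on the reader's pulled-out stage plate, against the low back stop and midway between the two side stops. Then push the stage plate fully home by its upright handle, so that the dish itself pushes the sprung flap open (do not touch the flap) and the flap falls shut behind it with the dish still centred. Leave the large dish, the tube rack, the beaker and the bottle where they are.

Things in the scene. Friction and masses are not known exactly. Their poses are not given: they have to be found in the camera images.
- dish: The small covered glass culture dish with a white filter disc inside: round, 60 mm diameter, 22 mm high (the foot, the lowest 4 mm, is 56 mm across), about 0.12 kg, dish and lid are one piece. Origin at the centre of its underside, z up. It starts on the bench; grasp it across its diameter from above.
- large_dish: A covered glass dish of the same kind but 90 mm in diameter, 22 mm high. Bystander. Origin at the centre of its underside.
- reader: Dish reader, fixed: a white chamber 200 mm long, 190 wide, 100 high (130 at the rear 70 mm), clear window in its roof, and before its mouth a bed 215 mm long, 116 wide, 12 high, along which the stage slides. Origin on the bench in the middle of the mouth; x points into the chamber (push direction), z up. Chamber x 0 to 200 mm, bed x -215 to 0. Mouth 116 mm wide, upper edge 61 mm above the bench.
- stage_plate: Aluminium stage plate, 178 x 100 mm, top face 24 mm above the bench. Origin on its top face where the dish's centre belongs (against the back stop, midway between side stops); axes as the reader's. It slides along x with about 2 N friction and stays where left: origin at reader x = -60 mm fully out, +70 mm fully home at a hard end stop; starts 0 to 20 mm in from fully out.
- side_stop (a point): Middle of the inner face, at the top, of the dark side stop at stage y = +40 mm; its twin is at y = -40 mm. Each is 24 mm long, 8 mm thick and 7 mm above the stage's top face: a centred dish has 10 mm free on each side.
- back_stop (a point): Middle of the face, at the top, of the dark back stop at stage x = -30 mm: 40 mm wide, 8 mm thick, 7 mm above the stage's top face. It is on the handle's side of the dish; the side towards the flap is open.
- handle (a point): Middle of the top of the upright black handle plate on the stage, at stage x = -130 mm: 12 mm thick along x, 50 mm wide, 35 mm above the stage's top face (59 mm above the bench). Pushed along +x it stays 60 mm clear of the chamber when home.
- flap: Grey dust flap filling the mouth, 110 mm wide, 33 high, 3 thick, hung from a hinge along its upper edge. Origin on the hinge, 60 mm above the bench, reader x = 3 mm; its z is up when shut. Swings only inward, shuts itself by a light spring (under 1 N at the dish); lower edge 3 mm above the stage. It drops shut once the dish is past it.
- tube_rack: A white test-tube rack with five capped tubes, 60 x 180 mm, about 120 mm high. Bystander. Origin at the centre of its underside.
- beaker: An empty glass beaker, 72 mm across, 95 mm high. Bystander. Origin at the centre of its underside.
- bottle: An amber glass bottle with a black cap, 68 mm across, about 160 mm high. Bystander. Origin at the centre of its underside.
There are look-alikes about, which are no part of the job. Leave any purple or yellow look-alike of the dish alone.

How it is judged:
On the way, in this order (a step that is already met when the one before it is completed fails the run):
1. the dish stands on the pulled-out stage near the back stop, midway between the side stops, released (x of dish in the frame of stage_plate between -0.004 and 0.012 m and y of dish in the frame of stage_plate between -0.005 and 0.005 m and z of dish in the frame of stage_plate between -0.003 and 0.003 m and angle between dish's own z axis and vertical below 0.08 rad and contact force between the fingers and dish below 0.05 N and x of stage_plate in the frame of reader below -0.025 m), for 0.2 s.
2. the dish pushes the flap open (angle between flap's own z axis and vertical above 0.4 rad and contact force between dish and flap above 0.02 N), for 0.02 s.
At the end, for the whole second after the job is handed in: The stage plate is within 4 mm of fully home, the flap hangs shut (within 0.1 rad), and the dish stands flat and still on the stage inside, at most 5 mm off the middle between the side stops and at most 5 mm from the back stop (x of dish in the frame of stage_plate between -0.004 and 0.005 m and y of dish in the frame of stage_plate between -0.005 and 0.005 m and z of dish in the frame of stage_plate between -0.003 and 0.003 m and angle between dish's own z axis and vertical below 0.08 rad and x of stage_plate in the frame of reader above 0.066 m and angle between flap's own z axis and vertical below 0.1 rad and linear speed of dish below 0.01 m/s); the robot touches nothing.
It fails at once if the flap is pushed by the robot (contact force between any of the fingers, the arm and flap above 0.5 N).
It fails at once if the dish is tipped (angle between dish's own z axis and vertical above 0.6 rad).
It fails at once if the dish is dropped or pressed hard on the stage (over 40 N) (contact force between dish and stage_plate above 40 N).
It fails at once if the large dish, tube rack, beaker or bottle is disturbed (moved over 15 mm) (distance of any of large_dish, tube_rack, beaker, bottle from where it was at the start of the episode above 0.015 m).
It also fails if it takes over 48 s, if anything falls off the work surface, if the arm or the gripper's body presses on something with over 40 N, if the wrist force passes 120 N, or if a joint passes its speed limit or range.

## Working session

There is one attempt and no reset: what is moved stays moved. The work goes in short steps, Python scripts to look and compute and a shell command to move; the robot and the scene stay as the last step left them, time stands still between calls to the robot, and variables do not carry over. Pictures are saved under pics/ and viewed, at most 10 in all, crops included, and the job is handed in when it is done.

```bash
mkdir -p pics
cat > h.py <<'E'
import numpy as np, cv2
from station import ctrl
def snap(n,f):
    c=ctrl.camera(n); cv2.imwrite(f'pics/{f}.png',c['color'][:,:,::-1]); np.savez(f'pics/{f}.npz',K=c['intrinsics'],T=c['camera_from_world']); return c
def ray(f,u,v):
    d=np.load(f'pics/{f}.npz'); K,T=d['K'],d['T']; R=T[:3,:3]
    o=-R.T@T[:3,3]; r=R.T@np.linalg.inv(K)@[u,v,1]; return o,r/np.linalg.norm(r)
def atz(f,u,v,z):
    o,r=ray(f,u,v); return o+r*(z-o[2])/r[2]
def tri(a,b):
    A=np.zeros((3,3));B=np.zeros(3);L=[ray(*a),ray(*b)]
    for o,r in L: P=np.eye(3)-np.outer(r,r);A+=P;B+=P@o
    p=np.linalg.solve(A,B); return p,[np.linalg.norm((np.eye(3)-np.outer(r,r))@(p-o)) for o,r in L]
def proj(f,p):
    d=np.load(f'pics/{f}.npz'); q=d['T']@np.append(p,1); q=d['K']@q[:3]; return q[:2]/q[2]
E
python3 - <<'E'
from h import *
for n in('top','side'):
    c=snap(n,n+'0'); T=c['camera_from_world']; print(n,-T[:3,:3].T@T[:3,3],T[:3,:3].round(2).tolist(),c['intrinsics'][0])
print(ctrl.get_obs())
E
```

```text
top [0.36007712 0.02293118 1.29018534] [[0.01, -1.0, 0.01], [-0.99, -0.01, -0.16], [0.16, -0.01, -0.99]] [438.05391534   0.         321.20057338]
side [-0.17513636  0.90622768  1.03520816] [[-0.75, -0.66, -0.0], [-0.42, 0.48, -0.77], [0.51, -0.58, -0.64]] [479.48684665   0.         323.01690795]
{'time_s': 0.1, 'qpos': array([-1.41258296e+00,  3.00403957e-01,  1.52149657e+00, -3.12741555e-05,
        1.32071241e+00, -6.65981339e-02]), 'joint_vel': array([-5.55841069e-04, -7.54370895e-04, -2.16752030e-03,  4.70253095e-05,
        5.41712397e-04, -4.84091777e-04]), 'tau': array([ 1.80300194e-03, -5.32644260e+01, -3.53283119e+01,  7.09948875e-02,
        2.34957493e-02, -6.09107133e-05]), 'ee_pos': array([ 0.12256118, -0.53593407,  0.20495891]), 'eef_rot': array([-3.14057262e+00, -3.76725227e-05,  2.24819233e-01]), 'force': array([-0.89735356,  0.21854246,  0.59061922]), 'moment': array([-0.0004196 , -0.03370832,  0.00608408]), 'grip_force': 0.0, 'grip_width': 0.09372323456422696}
```

View pics/top0.png

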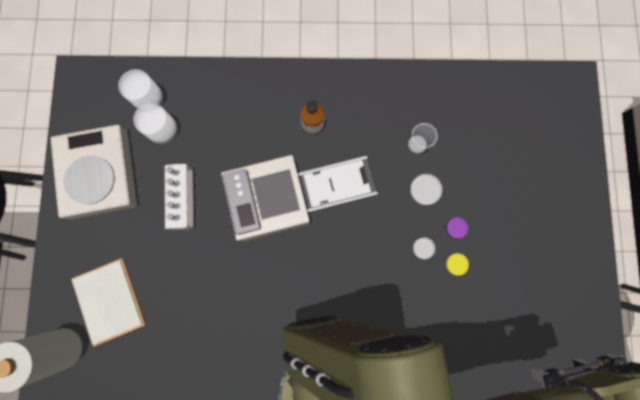

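View pics/side0.png

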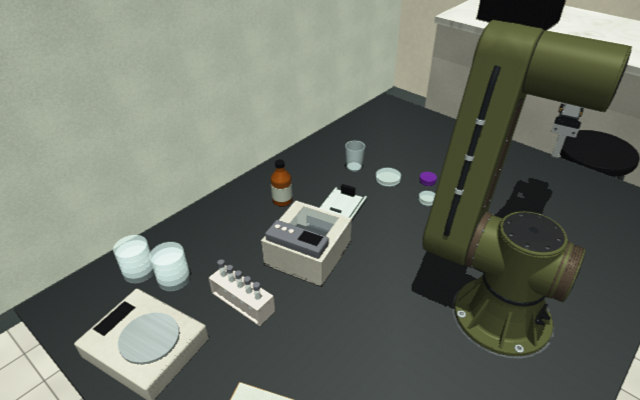

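Top: small dish at about (424,248), handle at about (367,174), reader chamber to the left, and the push direction is image left (+y). Side: dish at about (427,198), handle at about (347,190). Next, enlarged crops.

Run:
```python
from h import *
t=cv2.imread('pics/top0.png');s=cv2.imread('pics/side0.png')
a=cv2.resize(t[140:225,285:385],(500,425),interpolation=2)[:300]
def cr(i,x,y,w,h,k): return cv2.resize(i[y:y+h,x:x+w],(w*k,h*k),interpolation=cv2.INTER_CUBIC)
A=cr(t,290,150,95,70,4);B=cr(t,395,215,95,70,4);C=cr(s,310,170,95,70,4);D=cr(s,385,160,95,70,4)
cv2.imwrite('pics/c0.png',np.vstack([np.hstack([A,B]),np.hstack([C,D])]))
```

```text
(no output)
```

View pics/c0.png

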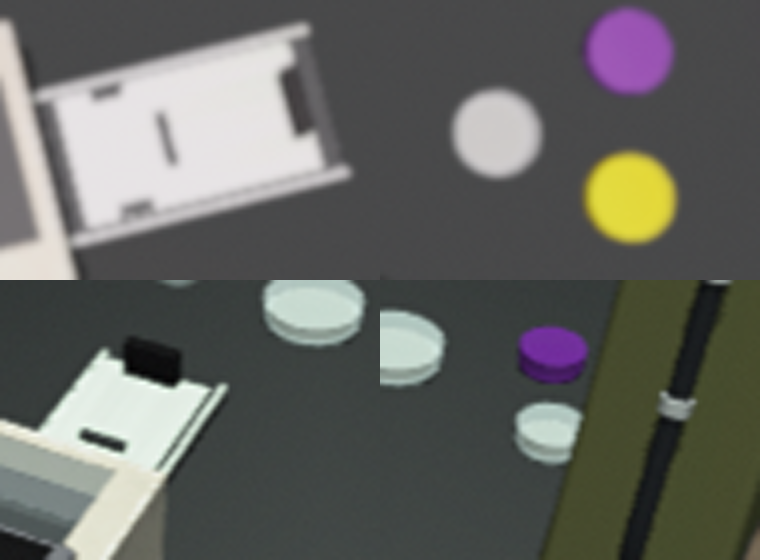

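Readings: in top, the dish is at (423.9,247.9), back stop (330.9,184.1), side stops (316.1,172.6) and (323.9,201.9). In side, the back stop is at (335.4,209.6), dish top about (427.3,194.8) and partly hidden, handle top middle about (348,186.5).

Run:
```python
from h import *
from scipy.optimize import least_squares
print('dish',tri(('top0',423.9,247.9),('side0',427.3,194.8)),atz('top0',423.9,247.9,.022))
print('back',tri(('top0',330.9,184.1),('side0',335.4,209.6)),atz('top0',330.9,184.1,.031))
obs=[('top0',330.9,184.1,(-.034,0,.007)),('top0',316.1,172.6,(0,-.044,.007)),('top0',323.9,201.9,(0,.044,.007)),
('side0',335.4,209.6,(-.034,0,.007)),('side0',348,186.5,(-.130,0,.035))]
def P(p,l):
    c,s=np.cos(p[3]),np.sin(p[3]); return np.array([p[0]+c*l[0]-s*l[1],p[1]+s*l[0]+c*l[1],p[2]+l[2]])
for sg in(1,-1):
    f=lambda p:np.concatenate([proj(o[0],P(p,(o[3][0],sg*o[3][1],o[3][2])))-o[1:3] for o in obs])
    r=least_squares(f,[.45,.03,.024,1.7]); print(sg,r.x,r.fun.round(1),r.cost)
    print('handle',P(r.x,(-.13,0,.035)),P(r.x,(-.136,0,.035)))
```

```text
dish (array([ 0.40760699, -0.28240898,  0.02385834]), [np.float64(0.0011231229312953534), np.float64(0.0011231229312953285)]) [ 0.40671093 -0.28344266  0.022     ]
back (array([ 0.59083865, -0.01488752,  0.02576809]), [np.float64(0.00010199709621707629), np.float64(0.00010199709621713316)]) [ 0.58979704 -0.01478566  0.031     ]
1 [0.58151047 0.01740577 0.01924165 1.83543259] [ 0.2  0.1 -0.1  0.3 -0.2 -0.4  0.2 -0.1 -0.1  0.1] 0.20716509432250652
handle [ 0.61551304 -0.10806863  0.05424165] [ 0.61708239 -0.11385976  0.05424165]
-1 [0.58474839 0.0157561  0.00993585 1.82506083] [  0.7  -0.3   8.   28.3  -7.1 -29.5  -0.1   1.4  -0.3   1.8] 895.2443990254397
handle [ 0.61744776 -0.11006421  0.04493585] [ 0.61895696 -0.1158713   0.04493585]
```

Run:
```python
from h import *
yaw=1.835; o=np.array([.5807,.0175]); d=np.array([np.cos(yaw),np.sin(yaw)]); n=np.array([-d[1],d[0]])
# front roof edge of chamber (z=.1) and bed corners at outer end (z ~.015)
for u,v,z in[(5,20,.1),(75,275,.1),(305,30,.02),(347,173,.02),(40,95,.02),(75,240,.02)]:
    p=atz('top0',290+u/4-.375,150+v/4-.375,z)[:2]-o; print((u,v),'stage x,y',p@d,p@n)
```

```text
(5, 20) stage x,y 0.05814979800038999 -0.09781225698177563
(75, 275) stage x,y 0.055718663694718076 0.08739302074262022
(305, 30) stage x,y -0.15631777620888296 -0.05463282024016577
(347, 173) stage x,y -0.15696859351049147 0.05707992918840544
(40, 95) stage x,y 0.046756196884886754 -0.056818598892262914
(75, 240) stage x,y 0.04880983109821007 0.054237761730264004
```

```bash
python3 -m pendant '[[[4,3.5,0],0.12],[[4,3.5,0],0.12],[[4,3.5,0],0.12],[[4,3.5,0],0.12],[[4,3.5,0],0.12],[[4,3.5,-1],0.12],[[4,3.5,-2],0.12],[[0,0.5,-3],0]]' 1
```

```text
time_s: 0.77
ee_pos: [0.3439, -0.339, 0.1548]
eef_rot: [3.137, 0.001, 1.077]
force: [-0.1, -1.3, -0.7]
grip_width: 0.0937
grip_force: 0.0
```

```bash
python3 -m pendant '[[[2,2,-1],0],[[2.2,1.8,-1],0],[[2.1,1.8,-1],0],[[0,0,0],0],[[0,0,0],0]]'
python3 - <<'E'
from h import *
snap('top','top1');snap('side','side1')
t=cv2.imread('pics/top1.png')[210:285,370:470];s=cv2.imread('pics/side1.png')[140:215,380:480]
cv2.imwrite('pics/c1.png',np.hstack([cv2.resize(i,(400,300),interpolation=2) for i in(t,s)]))
E
```

```text
time_s: 1.18
ee_pos: [0.4028, -0.2845, 0.1224]
eef_rot: [-3.14, -0.0, 1.067]
force: [-0.4, -0.1, -0.0]
grip_width: 0.0939
grip_force: 0.0
```

View pics/c1.png

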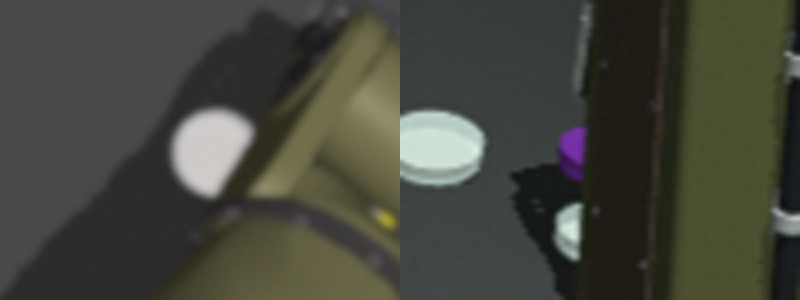

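The arm hides most of the dish in both views, but it hasn't moved: centre about (424,247) in top. I'll descend to z ≈ 5 mm and grip.

```bash
python3 -m pendant '[[[0.4,0.1,-2.5],0],[[0,0,-2.5],0],[[0,0,-2.5],0],[[0,0,-2],0],[[0,0,-1.2],0],[[0,0,-0.6],0],[[0,0,-0.4],0],[[0,0,0],0],[[0,0,0],0]]'
```

```text
time_s: 2.03
ee_pos: [0.4067, -0.2849, 0.0068]
eef_rot: [3.14, 0.0, 1.064]
force: [0.6, -0.8, -0.2]
grip_width: 0.094
grip_force: 0.0
```

```bash
python3 -m pendant '[[[0,0,0],0],[[0,0,0],0],[[0,0,0],0],[[0,0,0],0],[[0,0,0],0],[[0,0,0],0],[[0,0,0],0],[[0,0,0],0]]' 0.55 12
```

```text
time_s: 2.7
ee_pos: [0.4066, -0.2843, 0.0062]
eef_rot: [3.142, -0.0, 1.065]
force: [-0.7, 0.7, 2.6]
grip_width: 0.0594
grip_force: 12.0
```

```bash
python3 -m pendant '[[[0,0,1],0],[[0,0,2.5],0],[[0,0,2.5],0],[[1,1.5,2],0],[[1.5,2.5,1],0],[[1.5,2.5,0],0],[[1.5,2.5,0],0],[[1.5,2.5,0],0],[[1.5,2.5,0],0],[[1.5,2.5,0],0],[[1.5,2.5,0],0],[[1.5,2.5,0],0],[[1.5,2.5,0],0],[[1.5,2.5,0],0],[[1.2,2.4,0],0],[[0.5,1,0],0],[[0,0,0],0],[[0,0,0],0]]'
python3 - <<'E'
from h import *
snap('top','top2');snap('side','side2')
t=cv2.imread('pics/top2.png')[140:230,270:390];s=cv2.imread('pics/side2.png')[130:220,290:410]
cv2.imwrite('pics/c2.png',np.hstack([cv2.resize(i,(400,300),interpolation=2) for i in(t,s)]))
E
```

```text
time_s: 4.2
ee_pos: [0.5832, 0.0144, 0.0961]
eef_rot: [-3.141, 0.0, 1.066]
force: [-0.0, -1.0, -1.0]
grip_width: 0.0597
grip_force: 12.0
```

View pics/c2.png

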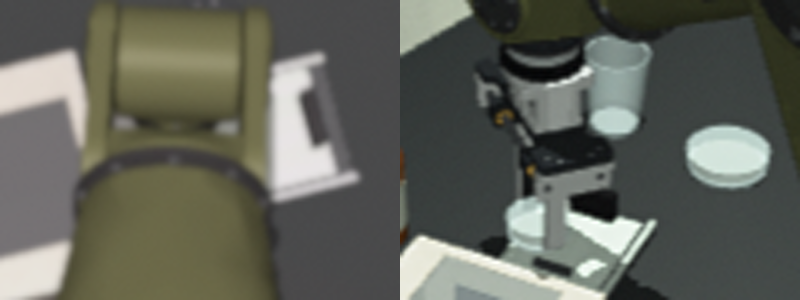

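Dish held level over the stage, visible in side with its left edge at about x=321. I'll correct, go low and check before release.

```bash
python3 -m pendant '[[[-0.36,0.4,-1.5],0],[[0,0,-1.5],0],[[0,0,-1.5],0],[[0,0,-1],0],[[0,0,-0.5],0],[[0,0,0],0],[[0,0,0],0]]'
python3 - <<'E'
from h import *
snap('side','side3')
e=ctrl.get_obs()['ee_pos'];print(e)
s=cv2.imread('pics/side3.png');k=6;x0,y0=290,165
I=cv2.resize(s[y0:y0+75,x0:x0+95],None,fx=k,fy=k,interpolation=2)
def cir(c,r,z,col):
    for t in np.linspace(0,6.28,60):
        u=(proj('side3',[c[0]+r*np.cos(t),c[1]+r*np.sin(t),z])-[x0,y0]+.5)*k; cv2.circle(I,tuple(int(a) for a in u),1,col,-1)
cir((e[0]+.0006,e[1]+.0011),.03,e[2]-.0062+.022,(0,0,255))
d=np.array([np.cos(1.835),np.sin(1.835)]);n=np.array([-d[1],d[0]])
for X,Y in[(-.03,.02),(-.03,-.02),(-.038,.02),(-.038,-.02),(-.012,.04),(.012,.04),(-.012,-.04),(.012,-.04)]:
    p=np.array([.5807,.0175])+X*d+Y*n
    u=(proj('side3',[*p,.031])-[x0,y0]+.5)*k; cv2.circle(I,tuple(int(a) for a in u),2,(255,0,255),-1)
cv2.imwrite('pics/c3.png',I)
E
```

```text
time_s: 4.88
ee_pos: [0.5801, 0.0183, 0.0365]
eef_rot: [3.141, -0.0, 1.064]
force: [0.1, -0.2, -1.7]
grip_width: 0.0595
grip_force: 12.0
[0.58032066 0.01838657 0.03685909]
```

View pics/c3.png

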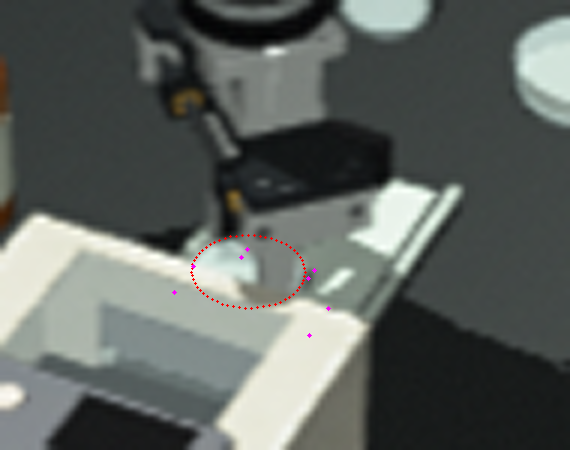

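Projected dish outline (red) agrees with the dish's visible left edge at crop (192,268). Lowering gently.

```bash
python3 -m pendant '[[[0,0,-0.2],0],[[0,0,-0.15],0],[[0,0,-0.1],0],[[0,0,-0.08],0],[[0,0,-0.05],0],[[0,0,0],0],[[0,0,0],0]]'
```

```text
time_s: 5.52
ee_pos: [0.58, 0.0187, 0.0303]
eef_rot: [3.142, -0.0, 1.065]
force: [0.2, 0.8, -0.1]
grip_width: 0.0598
grip_force: 12.2
```

```bash
python3 -m pendant '[[[0,0,-0.05],0],[[0,0,0],0],[[0,0,0],0]]'; python3 -m pendant '[[[0,0,0],0],[[0,0,0],0],[[0,0,0],0],[[0,0,0],0],[[0,0,0],0]]' 0.78; python3 -m pendant '[[[0,0,1],0],[[0,0,2],0],[[0,0,3],0],[[0,0,3],0],[[0.5,-3.5,2],0],[[0.5,-4,0],0],[[0.5,-4,0],0],[[0.5,-4,0],0],[[0.5,-4,0],0],[[0,0,0],0]]'
python3 - <<'E'
from h import *
snap('top','top4');snap('side','side4')
t=cv2.imread('pics/top4.png')[150:225,285:385];s=cv2.imread('pics/side4.png')[165:240,310:410]
cv2.imwrite('pics/c4.png',np.hstack([cv2.resize(i,(400,300),interpolation=2) for i in(t,s)]))
E
```

```text
time_s: 5.77
ee_pos: [0.58, 0.0187, 0.0302]
eef_rot: [3.141, -0.0, 1.065]
force: [-3.0, 0.0, 5.6]
grip_width: 0.0597
grip_force: 12.3
time_s: 6.18
ee_pos: [0.5801, 0.0186, 0.0297]
eef_rot: [3.141, -0.0, 1.065]
force: [1.2, 0.7, 0.2]
grip_width: 0.0731
grip_force: 0.5
time_s: 7.02
ee_pos: [0.6047, -0.1827, 0.1403]
eef_rot: [3.141, 0.001, 1.06]
force: [0.5, -0.3, -0.1]
grip_width: 0.0733
grip_force: 0.0
```

View pics/c4.png

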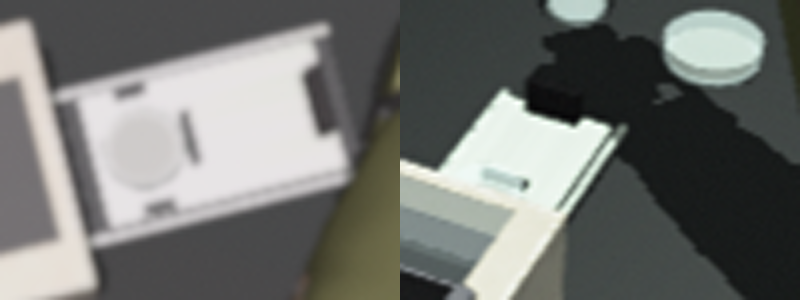

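Top: the dish (crop centre (144,147)) sits midway between the side stops ((129,91) and (161,208)) and against the back stop, within about 1 mm. Now I'll shut the fingers and go behind the handle.

```bash
python3 -m pendant '[[[0.5,0,0],0.11],[[0.5,0,0],0.11],[[0.5,0,0],0.11],[[0.5,0.5,0],0.11],[[0.5,0.5,0],0.11],[[0,0.5,-2],0.11],[[0,0.2,-2],0.11],[[0,0,-2.5],0],[[0,0,-2.5],0],[[0,0,-1],0],[[0,0,-0.5],0],[[0,0,0],0],[[0,0,0],0]]' 0
```

```text
time_s: 8.2
ee_pos: [0.6306, -0.1591, 0.0362]
eef_rot: [3.14, 0.001, 1.835]
force: [0.1, 0.2, 0.6]
grip_width: 0.0005
grip_force: 0.0
```

```bash
python3 -m pendant '[[[-0.23,0.84,0],0],[[-0.23,0.84,0],0],[[-0.2,0.75,0],0],[[-0.13,0.48,0],0],[[-0.08,0.29,0],0],[[-0.08,0.29,0],0],[[-0.1,0.38,0],0],[[-0.13,0.48,0],0],[[-0.13,0.48,0],0],[[-0.13,0.48,0],0],[[-0.13,0.48,0],0],[[-0.13,0.48,0],0],[[-0.13,0.48,0],0],[[-0.13,0.48,0],0],[[-0.13,0.48,0],0],[[-0.13,0.48,0],0],[[-0.13,0.48,0],0],[[-0.13,0.48,0],0]]'
python3 - <<'E'
from h import *
snap('top','top5');snap('side','side5')
t=cv2.imread('pics/top5.png')[140:230,265:385];s=cv2.imread('pics/side5.png')[165:255,290:410]
cv2.imwrite('pics/c5.png',np.hstack([cv2.resize(i,(400,300),interpolation=2) for i in(t,s)]))
p=ctrl.get_obs()['ee_pos'][:2]-[.5807,.0175]
d=np.array([np.cos(1.835),np.sin(1.835)]);print(p@d,p@[-d[1],d[0]])
E
```

```text
time_s: 9.7
ee_pos: [0.6051, -0.0673, 0.0348]
eef_rot: [3.141, 0.0, 1.835]
force: [2.0, -1.8, 2.2]
grip_width: -0.0001
grip_force: 1.4
-0.08768100548385786 -0.0010879268235568329
```

View pics/c5.png

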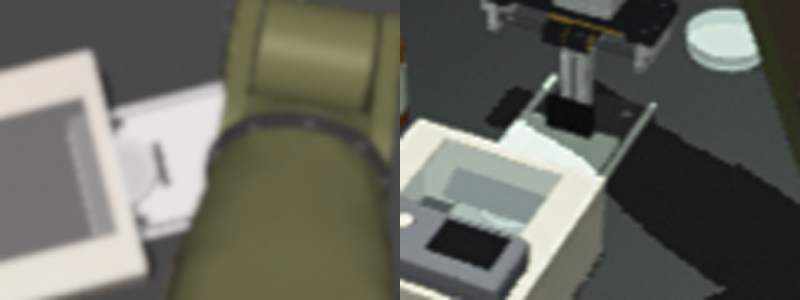

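The stage is moving, the dish is still against the back stop and the flap is swinging inward (seen through the window). Continuing slowly.

```bash
python3 -m pendant '[[[-0.13,0.48,0],0],[[-0.13,0.48,0],0],[[-0.13,0.48,0],0],[[-0.13,0.48,0],0],[[-0.13,0.48,0],0],[[-0.13,0.48,0],0],[[-0.13,0.48,0],0],[[-0.13,0.48,0],0],[[-0.13,0.48,0],0],[[-0.13,0.48,0],0],[[-0.13,0.48,0],0],[[-0.13,0.48,0],0],[[-0.13,0.48,0],0],[[-0.1,0.38,0],0],[[-0.08,0.29,0],0],[[-0.05,0.19,0],0]]'; python3 -m pendant '[[[-0.05,0.19,0],0],[[-0.05,0.19,0],0],[[-0.05,0.19,0],0]]'
```

```text
time_s: 11.13
ee_pos: [0.5862, 0.0024, 0.0349]
eef_rot: [3.141, 0.002, 1.835]
force: [4.6, -20.3, -4.2]
grip_width: 0.0004
grip_force: 10.6
time_s: 11.38
ee_pos: [0.5861, 0.0028, 0.0351]
eef_rot: [3.14, 0.01, 1.834]
force: [14.0, -59.4, -11.3]
grip_width: 0.0004
grip_force: 30.6
```

End stop reached (60 N at the expected position). Backing off and checking.

```bash
python3 -m pendant '[[[0.15,-0.58,0],0],[[0.3,-1,0],0],[[0.5,-2,0],0],[[0.5,-2,1],0],[[0.3,-3,3],0],[[0.3,-4,3],0],[[0.3,-4,3],0],[[0.3,-4,2],0],[[0,-4,0],0],[[0,-4,0],0],[[0,0,0],0],[[0,0,0],0]]'
python3 - <<'E'
from h import *
snap('top','top6');snap('side','side6')
t=cv2.imread('pics/top6.png')[140:240,215:345];s=cv2.imread('pics/side6.png')[175:275,255:385]
cv2.imwrite('pics/c6.png',np.hstack([cv2.resize(i,(400,308),interpolation=2) for i in(t,s)]))
E
```

```text
time_s: 12.38
ee_pos: [0.6093, -0.2616, 0.1423]
eef_rot: [3.142, -0.001, 1.832]
force: [0.6, 0.6, -0.2]
grip_width: 0.0004
grip_force: 0.0
```

View pics/c6.png

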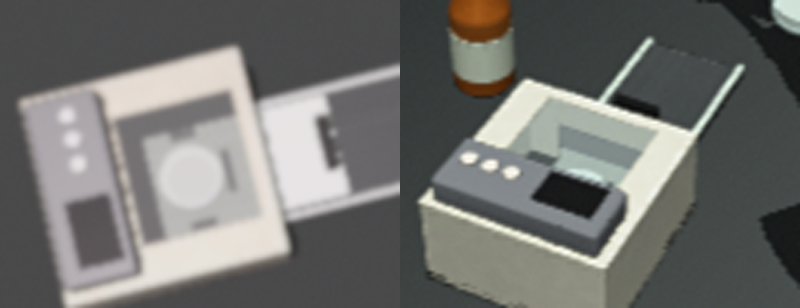

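Stage is home; the dish is inside between the stops, with the back stop at crop (230,170). A closer crop will check the gap.

Run:
```python
from h import *
t=cv2.imread('pics/top6.png');k=12;x0,y0=258,172
I=cv2.resize(t[y0:y0+48,x0:x0+48],None,fx=k,fy=k,interpolation=2)
I=cv2.convertScaleAbs(I,alpha=1.8,beta=-110)
cv2.imwrite('pics/c7.png',I)
d=np.array([np.cos(1.835),np.sin(1.835)]);n=np.array([-d[1],d[0]]);o=np.array([.5807,.0175])+.127*d
for l in[(-.03,-.02),(-.03,.02),(0,-.04),(0,.04)]: print(l,(proj('top6',[*(o+l[0]*d+l[1]*n),.031])-[x0,y0]+.5)*k)
for z in (.046,.024): print('dish',(proj('top6',[*o,z])-[x0,y0]+.5)*k)
```

```text
(-0.03, -0.02) [340.73909556 208.45734712]
(-0.03, 0.02) [380.97718258 366.24970954]
(0, -0.04) [200.96628722 160.91653041]
(0, 0.04) [280.39037567 477.16558795]
dish [234.85361527 309.01181426]
dish [243.07452309 322.54352568]
```

View pics/c7.png

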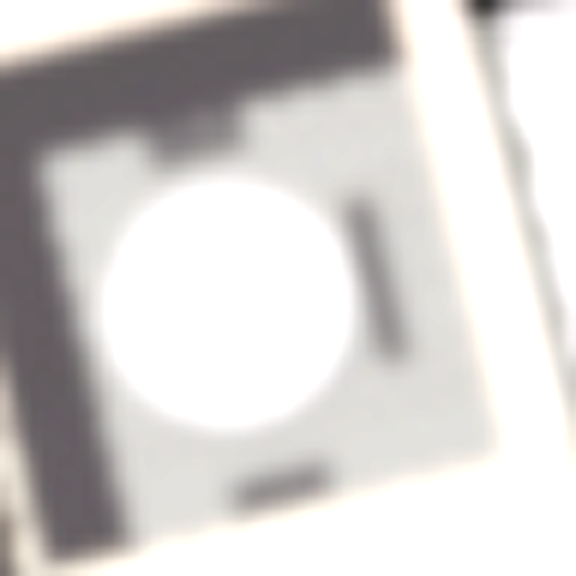

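Dish centre at crop (228,303) against a predicted (235,309): about 1–2 mm from nominal in both directions, so within tolerance. The open flap that showed through the window earlier is gone, so it hangs shut. Handing in.

```bash
python3 -c "
from station import ctrl
print(ctrl.hand_in())"
```

```text
the job is handed in; nothing more can be done
None
```

The job is handed in, with no verdict returned: the stage is fully home, the dish is inside about 1–2 mm from its nominal spot, the flap looks shut (it no longer shows through the window), and the arm is clear of everything.

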